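# Turn the slide reader's reversible adapter over and push it home

## Task

The reversible aluminium adapter plate lies on the slide reader's loading ledge with its five blue cuvette grooves up, but slides are to be read next. Without gripping or lifting it, push it against the step at the front of the deck until it tips up on edge and turns over onto the deck with its four black slide pockets up, then push it along the deck until it drops fully home in the well. Leave the vials and the cuvette strip beside the reader where they stand.

Things in the scene. Friction and masses are not known exactly. Their poses are not given: they have to be found in the camera images.
- reader: White flatbed slide reader, fixed, 400 x 158 mm. Origin on the bench under the middle of the step; x = push direction (ledge, step, deck, well), z up. Heights above the bench: loading ledge 22 mm (x -132 to 0 mm), deck 29 mm (x 0 to 136), well floor 25 mm (x 136 to 228.5, 131.6 mm wide), head 60 mm (x 228.5 to 268). Side rails 39 mm high, inner faces at y = +-70 mm.
- reader_step (a point): Middle of the upper edge of the step between ledge and deck: a square edge 7 mm high across the whole width, 29 mm above the bench. Axes as the reader's.
- reader_well (a point): Centre of the well's floor, 25 mm above the bench (4 mm below the deck), 182 mm from the step along the reader's x. Over the last 26 mm of deck the rails narrow to the well's width and guide the plate in. A plate that is home has its centre 7 mm above this point.
- adapter: Loose reversible aluminium plate, 90 (x) x 128 (y) x 14 mm (z), 0.11 to 0.23 kg, origin at its centre. +z face: five blue grooves along y; -z face: four black slide pockets. It starts flat on the ledge, +z up, x roughly along the reader's x, 8 to 27 mm short of the step, whose edge it can be turned about.
- adapter_lead (a point): Middle of the plate's edge face at x = +45 mm, which faces the step at the start; it stays low while the plate turns over and is the rear edge afterwards.
- adapter_tail (a point): Middle of the edge face at x = -45 mm, the rear at the start. Both these edges are chamfered 4 mm x 45 degrees above and below, leaving a flat 6 mm high, so that low fingertips get a little under the rear edge; pushed against the step and up, it rises and the plate turns about the step, then falls onto the deck by itself past upright.
- vial_red: Brown calibrator vial with red cap, 22 mm across, 45 mm tall, origin under its base; a bystander.
- vial_violet: Brown calibrator vial with violet cap, 22 mm across, 45 mm tall, origin under its base; a bystander.
- cuvette_strip: Clear cuvette strip, 12 x 112 x 13 mm, origin under its middle; a bystander.

How it is judged (in metres and radians):
On the way:
1. the plate has turned over and lies on the deck, slide pockets up, short of the well (angle between adapter's own z axis and vertical above 3.05 rad and z of adapter in the frame of reader between 0.0345 and 0.0375 m and x of adapter in the frame of reader between 0.03 and 0.15 m), for 0.1 s.
At the end, for the whole second after the job is handed in: The adapter rests flat in the reader's well, slide pockets up: all of it down on the well's floor (centre height within 1.2 mm, level within 0.03 rad), centre within 6 mm of the well's centre, square to the well within 0.06 rad, at rest (angle between adapter's own z axis and vertical above 3.11 rad and z of adapter in the frame of reader_well between 0.0058 and 0.0082 m and horizontal distance between adapter and reader_well below 0.006 m and angle between the x axis of adapter and the x axis of reader, either way round below 0.06 rad and linear speed of adapter below 0.01 m/s); the robot touches nothing.
It fails at once if the adapter is lifted or carried: the edge it turns on rises more than 25 mm above the deck (height (world z) of adapter_lead above 0.062 m).
It fails at once if the adapter is lifted: its centre rises higher than it does when it stands on edge (height (world z) of adapter above 0.098 m).
It fails at once if a vial or the cuvette strip is moved (distance of any of vial_red, vial_violet, cuvette_strip from where it was at the start of the episode above 0.02 m).
It also fails if it takes over 54 s, if anything falls off the work surface, if the arm or the gripper's body presses on something with over 40 N, if the wrist force passes 120 N, or if a joint passes its speed limit or range.

## Robot

A 7-joint arm with a two-finger parallel gripper is mounted at the origin on a cart in front of the work surface, level with it; the furniture and walls round the work are solid. World frame = base frame: x ahead of the robot, y to its left, z up, the work surface at z = 0. Lengths are in mm, angles in rad, forces in N, time in s.
With the tool pointing down it reaches from about 425 to 950 mm from the base axis. Payload 16.7 kg.
Tool frame: the origin (TCP) lies midway between the tips of the shut fingers; the grasp point (between the pads) lies 19 mm behind it (r.pinch_z is the distance from the TCP to the grasp point, in mm); z points along the fingers, y is the line along which they close (so a half turn about z gives the same grasp; the last joint's range is limited). The gripper opens to 94 mm and grips with 3 to 60 N. Pads are 16 mm wide; open, the fingers measure 119 mm over their backs; the gripper's body (75 mm by 177 mm) begins 78 mm behind the grasp point.
Start: joints at [-1.369, 0.426, 0.074, 1.606, -0.034, 1.111, -0.067], TCP at [231.965, 633.851, 205.467] pointing down, gripper open.
Joint ranges: [-2.85, 2.85], [-0.5, 2.14], [-1.23, 1.37], [0.21, 2.46], [-1.02, 4.16], [0.16, 2.05], [-2.73, 2.73]. Speed limits (rad/s): [1.89, 1.89, 2.39, 2.39, 3.01, 3.01, 3.01].

## Interface

Orientations are given as a unit quaternion [w, x, y, z].
In Python, from cell import r, viewer, order gives the robot as it stands.
- The arm moves only by the tool step_arm, never from a script. Its argument "moves" is a list of rows, each a list of 2 entries, a list of its own where there are three numbers: the shift along the tool's x, y, z in mm, then the turn, a rotation vector about the tool's x, y, z in degrees. In form: [[[x, y, z], [wx, wy, wz]], ...]. A call has 1 to 10 rows; each row is the pose to reach, as a shift and turn from the pose commanded when the call began, along the tool's axes at that moment; what a row does not reach only later rows make up. A row lasts 1/10 s, in which the tool goes at most 50 mm and 8.59 degrees, less where a joint would pass 70% of its speed; a pose out of reach is approached as far as the arm can. A call with a gripper value outside its range is refused whole. "jaw" is the closure, from 0 (fully open) to 1 (shut), set as the call begins (left out, the last holds). The fingers move at their own pace and stop on an object; "squeeze" is the grip in N (left out, the last holds). Time passes only in rows, so rows that repeat a pose let the fingers close. It gives the time, the measured TCP pose, the force, the opening and the grip force at its end, in the units of the state.
- r.read_state(): the state, without advancing time (a new reading comes with each control period).
- viewer.capture(name): name is "scene" or "top" or "wrist"; returns (picture, depth): 420x560x3 uint8, red, green, blue; 420x560 float32, mm along the optical axis (not along the pixel's ray), 0 where there is no reading.
- viewer.camera_info(name): a dict with "fx", "fy", "cx", "cy" (pixels), "k1" (the pictures are not rectified: a ray, as slopes to the right and down, at radius r is drawn at 1 + k1 r^2 times it, then the intrinsics apply), "R" (3x3) and "t" (3): a world point X has camera coordinates R X + t. Camera axes: x right, y down, z forward; pixel columns grow to the right and rows downward; lengths in mm; the calibration is good to about 2 mm. A picture is of the moment at which its call begins: read the wrist's pose just before it. camera_info takes no time and is no camera call; for the wrist camera it gives the pose at the moment of the call.
- order.job_done(): hands the job in; it is judged then, once.
The state is a dict: "t": time; "q": joint angles; "dq": joint speeds; "tau": joint torques, N m; "tool_pos": TCP position; "eef_rot": TCP orientation; "ft_force": force on the tool from outside, world axes, zero at the start; "wrist_torque": the same for the moment, N m; "opening": finger opening in mm; "grasp_force": force on a finger pad.
Only numpy, scipy, OpenCV 4.12 (cv2) and the standard library are available. Lean on these libraries where they do the work, as an engineer would, in place of code of your own. Each camera call takes 0.05 s, during which the arm holds its last target. There are 200 camera calls.

## Working session

There is one attempt and no reset: what is moved stays moved. The work goes in short steps, Python scripts to look and compute and a tool call to move; the robot and the scene stay as the last step left them, time stands still between calls to the robot, and variables do not carry over. Pictures are saved under pics/ and viewed, at most 10 in all, crops included, and the job is handed in when it is done.

Besides the shell and the picture viewer there is one more tool, called by a JSON object that holds its "api" and its "payload", one argument or row to a line. step_arm: Moves the arm, as the interface text tells. Its arguments: {"type":"object","properties":{"moves":{"type":"array","items":{"type":"array"}},"jaw":{"type":"number"},"squeeze":{"type":"number"}},"required":["moves"]}

```bash
mkdir -p pics; ls
cat > h.py <<'E'
import numpy as np, cv2
from cell import r, viewer, order
def snap(n,f):
    i=viewer.camera_info(n); p,d=viewer.capture(n)
    cv2.imwrite(f'pics/{f}.png',p[:,:,::-1]); np.savez(f'{f}.npz',d=d,p=p,**{k:np.array(v) for k,v in i.items()})
def load(f): return np.load(f'{f}.npz')
def ray(i,u,v):
    K=np.array([[i['fx'],0,i['cx']],[0,i['fy'],i['cy']],[0,0,1]],float)
    x,y=(u-i['cx'])/i['fx'],(v-i['cy'])/i['fy']; a,b=x,y
    for _ in range(20):
        s=1+i['k1']*(a*a+b*b); a,b=x/s,y/s
    return np.array([a,b,1.])
def atz(i,u,v,z):
    R,t=i['R'],i['t']; c=-R.T@t; w=R.T@ray(i,u,v); return c+w*(z-c[2])/w[2]
def atd(i,u,v):
    d=float(i['d'][int(round(v)),int(round(u))]); return i['R'].T@(ray(i,u,v)*d-i['t'])
E
python3 - <<'E'
from h import *
snap('top','top0'); snap('scene','scene0')
s=r.read_state(); print(s['t'],s['tool_pos'],s['eef_rot'],s['opening'])
E
```

```text
pics
0.1 [231.84570226 633.52606736 204.85086936] [-5.70662632e-05  1.74499726e-01  9.84657062e-01 -5.58863146e-04] 94.09365663276526
```

View pics/top0.png

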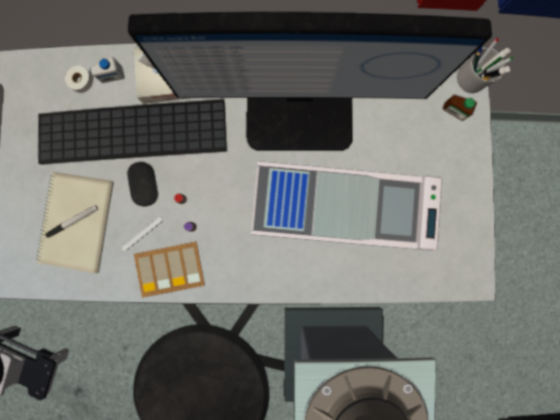

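View pics/scene0.png

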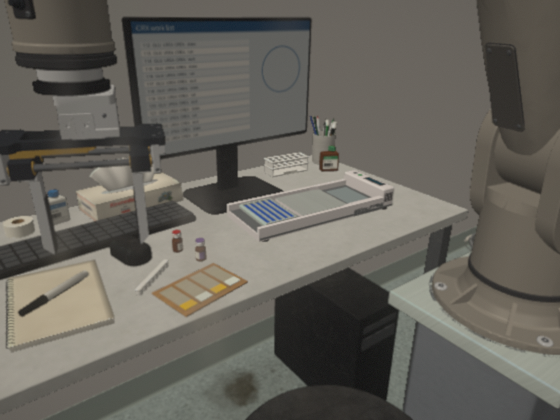

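The top view shows the reader at about (252–442, 163–249), its x axis pointing image-right. The blue-grooved plate is at (265–312, 168–232). The vials are at (180,198) and (190,226), and the strip is at (142,233). I'll enlarge it to measure.

Run:
```python
from h import *
i=load('top0'); p=i['p'][150:260,245:450,::-1]
cv2.imwrite('pics/top0c.png',cv2.resize(p,None,fx=3.9,fy=3.9,interpolation=cv2.INTER_CUBIC))
print(i['fx'],i['k1'],i['R'],i['t'])
for n,u,v in [('bench',300,270),('c1',258,163),('c2',442,178),('c3',438,249),('c4',252,234),('deck',345,205),('well',398,210),('plate',288,200),('red',180,198),('vio',190,226),('strip',142,233),('head',432,190)]: print(n,atd(i,u,v).round(0))
```

```text
468.6701533184474 -0.14212009979044019 [[ 0.00148064 -0.99995428  0.00944685]
 [-0.99811041 -0.00205808 -0.06141154]
 [ 0.06142818 -0.00933807 -0.99806782]] [ 180.79711368  493.38925828 1015.16600967]
bench [353. 148.   1.]
c1 [585. 240.  45.]
c2 [ 560. -177.    0.]
c3 [ 399. -164.    3.]
c4 [433. 254.  18.]
deck [495.  52.  33.]
well [485. -66.  27.]
plate [506. 175.  35.]
red [509. 406.  50.]
vio [449. 384.  46.]
strip [434. 497.  16.]
head [ 526. -133.   59.]
```

View pics/top0c.png

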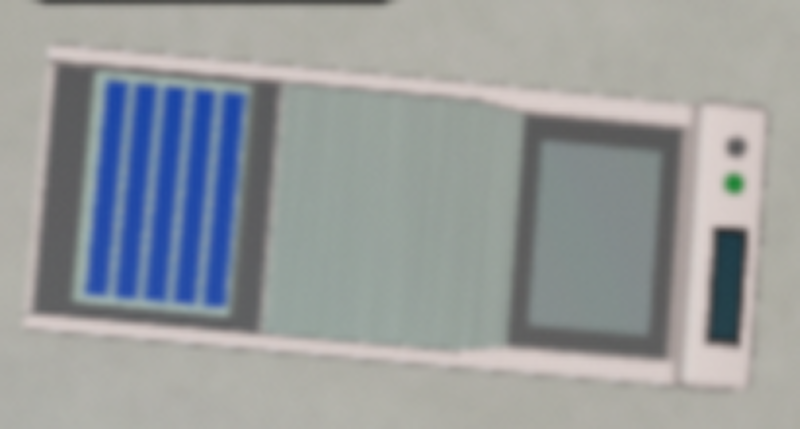

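```bash
cat > m.py <<'E'
from h import *
i=load('top0')
P=lambda u,v,z: atz(i,245+(u+.5)/3.9-.5,150+(v+.5)/3.9-.5,z)
s=[P(280,84,29),P(262,331,29)]; w=[P(525,115,29),P(509,345,29)]
sm=(s[0]+s[1])/2; wm=(w[0]+w[1])/2
print('step',*s,np.linalg.norm(s[0]-s[1])); print('well',*w); d=wm-sm
print('dist',np.linalg.norm(d),'ang',np.degrees(np.arctan2(d[1],d[0])))
for a,b in (s,w): e=a-b; print('perp ang',np.degrees(np.arctan2(e[1],e[0]))-90)
pl=[P(97,72,36),P(248,87,36),P(230,317,36),P(74,303,36)]
print([q.round(0) for q in pl],[np.linalg.norm(pl[k]-pl[k-1]).round(1) for k in range(4)])
print('centre',sum(pl)/4,[np.degrees(np.arctan2(*(pl[a]-pl[b])[[1,0]])) for a,b in((1,0),(2,3),(0,3),(1,2))])
th=np.radians(np.degrees(np.arctan2(d[1],d[0])))
ex=np.array([np.cos(th),np.sin(th)]);ey=np.array([-ex[1],ex[0]])
for q in pl: print((q-sm)[:2]@ex,(q-sm)[:2]@ey)
for q in [P(48,50,39),P(28,322,39),P(690,107,39),P(676,383,39),P(767,107,60),P(747,388,60)]: print('corner',(q-sm)[:2]@ex,(q-sm)[:2]@ey)
E
python3 m.py
```

```text
step [569.51193306 113.27732431  29.        ] [431.71344087 123.65412204  29.        ] 138.18864779884532
well [552.74500205 -24.75274268  29.        ] [423.82880084 -14.33442246  29.        ]
dist 138.55862823974815 ang -95.10361755504621
perp ang -94.30648172450582
perp ang -94.6202985488537
[array([575., 215.,  36.]), array([567., 132.,  36.]), array([439., 142.,  36.]), array([447., 228.,  36.])] [np.float64(128.6), np.float64(84.2), np.float64(127.8), np.float64(86.1)]
centre [507.0141644  179.07136764  36.        ] [np.float64(-95.54969702373123), np.float64(-95.03175702504811), np.float64(-5.435098835000553), np.float64(-4.547443109190278)]
-103.14115015211922 65.40779486358544
-18.97692301904086 64.75251636606141
-17.736231822014194 -63.05654970151476
-103.88500628188685 -63.16459779668034
corner -131.19457257621522 74.75761273164835
corner -127.92548126714912 -75.87627726946324
corner 229.29605608953 76.78103413059645
corner 232.6552099074012 -77.73110724301179
corner 266.67146997470115 77.82686745770587
corner 266.3582398356801 -77.15104522965693
```

```bash
cat > g.py <<'E'
import sys; from h import *
from scipy.spatial.transform import Rotation as Ro
O=np.array([500.6,118.5]); YAW=-95.0
def fr():
    t=np.radians(YAW); return np.array([[np.cos(t),np.sin(t)],[-np.sin(t),np.cos(t)]])
def toR(p): return np.r_[fr()@(np.asarray(p)[:2]-O),p[2]]
def toW(q): return np.r_[O+fr().T@np.asarray(q)[:2],q[2]]
def tool():
    s=r.read_state(); w,x,y,z=s['eef_rot']; return s,Ro.from_quat([x,y,z,w])
def goal(q):  # reader-frame TCP goal
    s,T=tool(); t=np.radians(YAW+180)
    G=Ro.from_matrix(np.c_[[np.cos(t),np.sin(t),0],[np.sin(t),-np.cos(t),0],[0,0,-1]])
    print('now',toR(s['tool_pos']).round(1),'shift',T.inv().apply(toW(q)-s['tool_pos']).round(1),'rot',np.degrees((T.inv()*G).as_rotvec()).round(2))
if __name__=='__main__': goal([float(a) for a in sys.argv[1:4]])
E
python3 g.py -140 0 205
```

```text
now [-489.6 -312.6  204.9] shift [-3.929e+02 -2.561e+02  2.000e-01] rot [-5.00e-02  5.00e-02  7.49e+01]
```

{"api": "step_arm", "payload": {
  "moves": [
    [[-39,-26,0],[0,0,7.5]],
    [[-79,-51,0],[0,0,15]],
    [[-118,-77,0],[0,0,22.5]],
    [[-157,-102,0],[0,0,30]],
    [[-196,-128,0],[0,0,37.5]],
    [[-236,-154,0],[0,0,45]],
    [[-275,-179,0],[0,0,52.5]],
    [[-314,-205,0],[0,0,60]],
    [[-354,-230,0],[0,0,67.5]],
    [[-393,-256,0],[0,0,75]]
  ]
}}

```text
t: 1.1
tool_pos: [513.8, 256.7, 205.5]
eef_rot: [-0.0, 0.74, 0.673, 0.0]
ft_force: [1.5, 0.7, 0.5]
opening: 94.0
grasp_force: 0.0
```

{"api": "step_arm", "payload": {
  "moves": [
    [[0,0,0],[0,0,0]],
    [[0,0,0],[0,0,0]],
    [[0,0,0],[0,0,0]]
  ]
}}

```text
t: 1.4
tool_pos: [512.3, 259.3, 205.2]
eef_rot: [-0.0, 0.737, 0.676, -0.0]
ft_force: [-0.2, 0.5, -0.2]
opening: 94.1
grasp_force: 0.0
```

```bash
python3 g.py -100 0 205; python3 -c "
from h import *
snap('wrist','w1'); i=load('w1'); print(i['fx'],i['R'],-i['R'].T@i['t'])"
```

```text
now [-141.3   -0.6  205.2] shift [-41.3   0.6   0.2] rot [-0.04  0.    0.02]
291.8614151362144 [[ 0.99625811 -0.08641501 -0.00149349]
 [-0.08370501 -0.96903025  0.23232271]
 [-0.02152341 -0.23132837 -0.97263762]] [517.34463235 326.59720485 384.67332834]
```

View pics/w1.png

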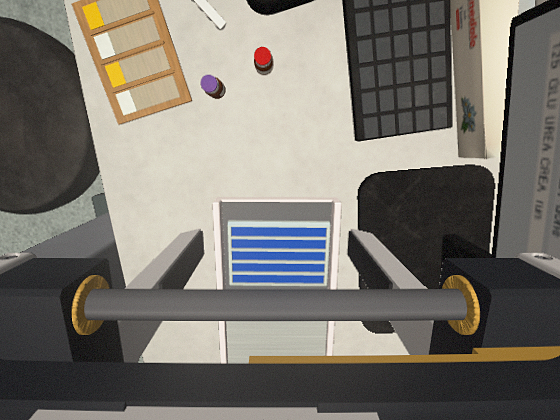

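The wrist view shows the plate at about (229–329, 220–287), square between the rails, with the ledge's rear end at row 202. I'll enlarge that area.

```bash
python3 -c "
from h import *
i=load('w1'); cv2.imwrite('pics/w1c.png',cv2.resize(i['p'][190:300,205:350,::-1],None,fx=5,fy=5,interpolation=cv2.INTER_CUBIC))"
```

```text
(no output)
```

View pics/w1c.png

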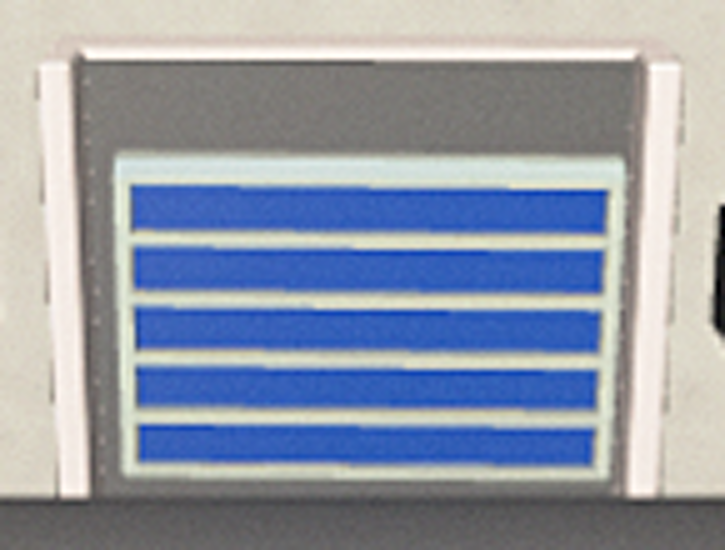

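Run:
```python
from g import *
i=load('w1'); P=lambda u,v,z: toR(atz(i,205+(u+.5)/5-.5,190+(v+.5)/5-.5,z)).round(1)
for n,a in dict(ledgeL=(80,60,22),ledgeR=(640,60,22),rearL=(114,154,30),rearR=(622,156,30),topL=(117,172,36),frontL=(122,478,36),frontR=(607,480,36),stepL=(91,497,22),railL=(72,65,39),railR=(645,65,39),railL2=(88,495,39),railR2=(628,495,39)).items(): print(n,P(*a))
```

```text
ledgeL [-128.1  -71.5   22. ]
ledgeR [-128.3   71.1   22. ]
rearL [-105.6  -62.4   30. ]
rearR [-105.2   66.1   30. ]
topL [-102.6  -60.8   36. ]
frontL [-18.5 -62.7  36. ]
frontR [-18.1  65.   36. ]
stepL [ -5.1 -73.9  22. ]
railL [-130.7  -70.3   39. ]
railR [-130.8   69.    39. ]
railL2 [-15.2 -71.3  39. ]
railR2 [-15.4  70.1  39. ]
```

```bash
python3 g.py -128 0.5 24.5
```

```text
now [-141.5   -0.7  205.2] shift [-13.5   1.3 180.7] rot [-0.04  0.    0.04]
```

{"api": "step_arm", "payload": {
  "moves": [
    [[-13.5,1,40],[0,0,0]],
    [[-13.5,1,80],[0,0,0]],
    [[-13.5,1,115],[0,0,0]],
    [[-13.5,1,145],[0,0,0]],
    [[-13.5,1,165],[0,0,0]],
    [[-13.5,1,175],[0,0,0]],
    [[-13.5,1,180],[0,0,0]],
    [[-13.5,1,180],[0,0,0]],
    [[-13.5,1,180],[0,0,0]]
  ]
}}

```text
t: 2.35
tool_pos: [513.3, 245.3, 26.4]
eef_rot: [0.0, 0.738, 0.675, 0.001]
ft_force: [-0.2, 0.8, -0.1]
opening: 93.8
grasp_force: 0.0
```

```bash
python3 g.py -128 0.5 24.5
```

```text
now [-127.5    1.6   26.4] shift [ 0.5 -1.1  1.9] rot [ 0.05 -0.05 -0.08]
```

{"api": "step_arm", "payload": {
  "moves": [
    [[0,-0.5,2],[0,0,0]],
    [[-4,-0.5,2],[0,0,0]],
    [[-8,-0.5,2],[0,0,0]],
    [[-11,-0.5,2],[0,0,0]],
    [[-13,-0.5,2],[0,0,0]],
    [[-15,-0.5,2],[0,0,0]],
    [[-17,-0.5,2],[0,0,0]],
    [[-19,-0.5,2],[0,0,0]],
    [[-21,-0.5,2],[0,0,0]],
    [[-23,-0.5,2],[0,0,0]]
  ]
}}

```text
t: 3.35
tool_pos: [510.3, 221.9, 23.5]
eef_rot: [0.0, 0.738, 0.675, 0.0]
ft_force: [0.3, 1.0, 1.6]
opening: 93.7
grasp_force: 0.9
```

```bash
python3 g.py -128 0.5 24; python3 -c "
from h import *
snap('wrist','w2');snap('top','t2')
a=load('w2')['p'][190:300,205:350,::-1];b=load('t2')['p'][155:255,245:400,::-1]
f=lambda x:cv2.resize(x,(760,300) if 0 else (500,290),interpolation=cv2.INTER_CUBIC)
cv2.imwrite('pics/c2.png',np.vstack([f(a),f(b)]))"
```

```text
now [-103.9    0.7   23.5] shift [24.1 -0.2 -0.5] rot [ 0.  -0.  -0.1]
```

View pics/c2.png

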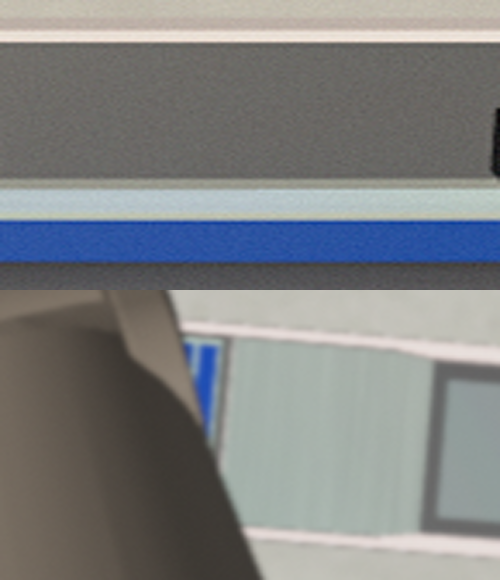

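The wrist crop shows the plate's rear flank at image row ≈258, square to the ledge edge. The top crop shows a small gap left to the step. I'll keep pushing until the force rises.

{"api": "step_arm", "payload": {
  "moves": [
    [[-1,0,0],[0,0,0]],
    [[-2,0,0],[0,0,0]],
    [[-3,0,0],[0,0,0]],
    [[-4,0,0],[0,0,0]],
    [[-5,0,0],[0,0,0]],
    [[-5,0,0],[0,0,0]]
  ]
}}

```text
t: 4.05
tool_pos: [509.8, 216.7, 23.4]
eef_rot: [-0.0, 0.738, 0.675, -0.0]
ft_force: [0.0, 0.4, 0.1]
opening: 94.1
grasp_force: 0.0
```

Run:
```python
from g import *
i=load('w2'); P=lambda u,v,z: toR(atz(i,u,v,z)).round(1)
print(P(280,205.9,22),P(280,258.3,31)); goal([-100,0.5,24])
snap('wrist','w3'); d=load('w3'); 
print(d['p'][250:285,280].tolist())
```

```text
[-128.3    2.6   22. ] [-96.3   2.6  31. ]
now [-98.7   0.6  23.4] shift [ 1.3 -0.1 -0.6] rot [-0.01  0.01 -0.11]
[[108, 106, 104], [107, 107, 105], [109, 110, 105], [106, 107, 104], [102, 104, 101], [107, 105, 104], [99, 98, 95], [108, 108, 106], [138, 138, 133], [158, 157, 148], [150, 146, 138], [154, 158, 152], [177, 189, 190], [188, 201, 206], [186, 200, 202], [189, 201, 205], [188, 200, 206], [188, 202, 207], [180, 192, 198], [184, 195, 204], [187, 199, 198], [188, 190, 173], [195, 199, 174], [169, 170, 172], [24, 67, 161], [44, 84, 165], [42, 84, 162], [44, 84, 162], [45, 84, 166], [47, 86, 166], [47, 84, 165], [45, 84, 162], [43, 77, 161], [39, 83, 163], [39, 82, 161]]
```

{"api": "step_arm", "payload": {
  "moves": [
    [[-1,0,0],[0,0,0]],
    [[-2,0,0],[0,0,0]],
    [[-3,0,0],[0,0,0]]
  ]
}}

```text
t: 4.4
tool_pos: [509.8, 216.4, 23.8]
eef_rot: [-0.001, 0.737, 0.675, 0.001]
ft_force: [0.2, 15.0, -0.2]
opening: 94.2
grasp_force: 8.1
```

{"api": "step_arm", "payload": {
  "moves": [
    [[-1,0,0],[0,0,0]],
    [[-2,0,0],[0,0,0]],
    [[-3,0,0],[0,0,0]]
  ]
}}

```text
t: 4.7
tool_pos: [509.7, 216.2, 24.2]
eef_rot: [-0.001, 0.737, 0.676, 0.003]
ft_force: [-1.8, 29.0, -0.3]
opening: 94.0
grasp_force: 14.5
```

{"api": "step_arm", "payload": {
  "moves": [
    [[4,0,0],[0,0,0]],
    [[6,0,0.8],[0,0,0]],
    [[6,0,0.8],[0,0,0]],
    [[5,0,0.8],[0,0,0]],
    [[4,0,0.8],[0,0,0]],
    [[3.5,0,0.8],[0,0,0]],
    [[3.5,0,0.8],[0,0,0]]
  ]
}}

```text
t: 5.4
tool_pos: [509.8, 216.5, 22.9]
eef_rot: [-0.001, 0.738, 0.675, 0.001]
ft_force: [-0.9, 13.5, -0.3]
opening: 93.9
grasp_force: 6.5
```

```bash
cat > arc.py <<'E'
from g import *
V=np.array([(-90,-3),(-86,-7),(-90,3),(-4,-7.)])
def pose(ph,pen,s,al):
    p,a=np.radians([ph,al]); c,S=np.cos(p),np.sin(p)
    W=np.c_[V[:,0]*c+V[:,1]*S,-V[:,0]*S+V[:,1]*c]+[-0.3,29]
    f=np.array([np.cos(a),np.sin(a)]); d=np.array([np.sin(a),-np.cos(a)])
    e=W[np.argmin(W[:2]@f)]
    return e+(pen-8)*f+s*d
def table(rows,base):  # base: commanded x,z,alpha
    x0,z0,a0=base
    for ph,pen,s,al in rows:
        x,z=pose(ph,pen,s,al); a=np.radians(a0); dx,dz=x-x0,z-z0
        tx=-(dx*np.cos(a)+dz*np.sin(a)); tz=dx*np.sin(a)-dz*np.cos(a)
        print(ph,'abs',x.round(1),z.round(1),al,'row',[[round(tx,1),0,round(tz,1)],[0,round(-(al-a0),1),0]])
E
python3 g.py -97 0.5 24
python3 - <<'E'
from arc import *
table([(ph,2,max(3,3+(ph-8)*.15),np.clip((ph-3)*1.2,0,20)) for ph in (0,2,4,6,8,10,12,14,16,18,20)],(-96.2,23.0,0))
E
```

```text
now [-98.4   0.6  22.9] shift [-1.4 -0.1 -1.1] rot [ 0.03 -0.14 -0.05]
0 abs -96.3 23.0 0.0 row [[np.float64(0.1), 0, np.float64(-0.0)], [0, np.float64(-0.0), 0]]
2 abs -96.3 26.1 0.0 row [[np.float64(0.1), 0, np.float64(-3.1)], [0, np.float64(-0.0), 0]]
4 abs -96.2 29.2 1.2 row [[np.float64(0.0), 0, np.float64(-6.2)], [0, np.float64(-1.2), 0]]
6 abs -95.9 32.1 3.5999999999999996 row [[np.float64(-0.3), 0, np.float64(-9.1)], [0, np.float64(-3.6), 0]]
8 abs -95.5 34.9 6.0 row [[np.float64(-0.7), 0, np.float64(-11.9)], [0, np.float64(-6.0), 0]]
10 abs -94.9 37.5 8.4 row [[np.float64(-1.3), 0, np.float64(-14.5)], [0, np.float64(-8.4), 0]]
12 abs -94.2 40.1 10.799999999999999 row [[np.float64(-2.0), 0, np.float64(-17.1)], [0, np.float64(-10.8), 0]]
14 abs -93.3 42.7 13.2 row [[np.float64(-2.9), 0, np.float64(-19.7)], [0, np.float64(-13.2), 0]]
16 abs -92.3 45.3 15.6 row [[np.float64(-3.9), 0, np.float64(-22.3)], [0, np.float64(-15.6), 0]]
18 abs -91.1 47.8 18.0 row [[np.float64(-5.1), 0, np.float64(-24.8)], [0, np.float64(-18.0), 0]]
20 abs -89.9 50.4 20.0 row [[np.float64(-6.3), 0, np.float64(-27.4)], [0, np.float64(-20.0), 0]]
```

{"api": "step_arm", "payload": {
  "moves": [
    [[0,0,-1.5],[0,0,0]],
    [[0,0,-3],[0,0,0]],
    [[0,0,-4.5],[0,0,0]],
    [[0,0,-6],[0,-1,0]],
    [[-0.2,0,-7.5],[0,-2.5,0]],
    [[-0.3,0,-9],[0,-3.6,0]]
  ]
}}

```text
t: 6.0
tool_pos: [509.7, 215.7, 31.9]
eef_rot: [0.021, 0.737, 0.675, -0.023]
ft_force: [-0.1, 8.4, 0.4]
opening: 94.0
grasp_force: 4.8
```

```bash
python3 g.py -97 0.5 24
python3 - <<'E'
from g import *
snap('wrist','w4'); i=load('w4')
cv2.imwrite('pics/w4c.png',cv2.resize(i['p'][190:300,180:380,::-1],None,fx=4,fy=4,interpolation=cv2.INTER_CUBIC))
for u in (240,280,310):
  print([ (v,toR(atd(i,u,v)).round(0)[[0,2]].tolist()) for v in range(240,292,5)])
E
```

```text
now [-97.6   0.6  31.9] shift [-0.1 -0.1  8. ] rot [ 0.02  3.55 -0.06]
[(240, [-96.0, 23.0]), (245, [-92.0, 22.0]), (250, [-88.0, 23.0]), (255, [-85.0, 23.0]), (260, [-89.0, 40.0]), (265, [-87.0, 43.0]), (270, [-86.0, 46.0]), (275, [-80.0, 41.0]), (280, [-76.0, 42.0]), (285, [-72.0, 41.0]), (290, [-133.0, 140.0])]
[(240, [-96.0, 23.0]), (245, [-92.0, 23.0]), (250, [-89.0, 24.0]), (255, [-84.0, 22.0]), (260, [-89.0, 39.0]), (265, [-87.0, 43.0]), (270, [-85.0, 44.0]), (275, [-80.0, 42.0]), (280, [-76.0, 41.0]), (285, [-72.0, 41.0]), (290, [-133.0, 141.0])]
[(240, [-96.0, 23.0]), (245, [-92.0, 22.0]), (250, [-88.0, 22.0]), (255, [-84.0, 23.0]), (260, [-88.0, 38.0]), (265, [-87.0, 43.0]), (270, [-85.0, 45.0]), (275, [-80.0, 42.0]), (280, [-75.0, 41.0]), (285, [-72.0, 40.0]), (290, [-133.0, 141.0])]
```

View pics/w4c.png

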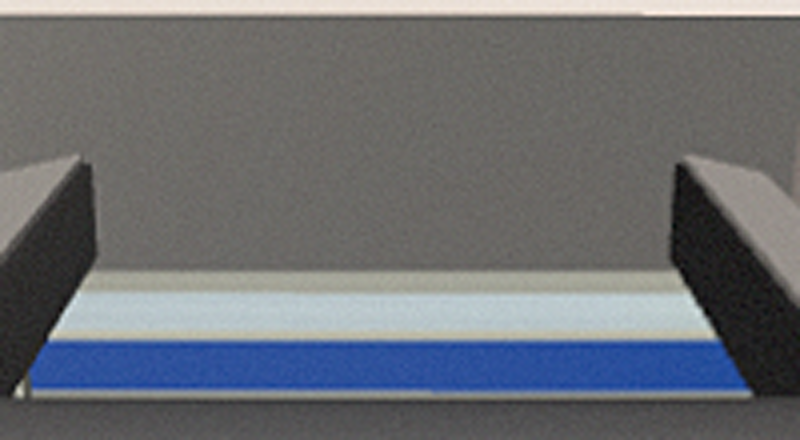

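The rear edge has lifted evenly with both fingers: its top face is at z≈45, about 9 mm up (crop row 290). I'll continue along the arc.

Run:
```python
from arc import *
al=lambda p: np.interp(p,[3,20,50,80],[0,20,20,0]); s=lambda p: np.interp(p,[8,20,50,95],[3,5,12,14]); pen=lambda p:np.interp(p,[6,20],[2,1.5])
ps=list(range(6,100,2)); b=(-95.9,32.0,3.6)
for k in range(0,len(ps)-1,10):
    rows=[(p,pen(p),s(p),al(p)) for p in ps[k+1:k+11]]
    table(rows,b); print('---'); l=rows[-1]; b=(*pose(*l),l[3])
```

```text
8 abs -95.6 34.9 5.882352941176471 row [[np.float64(-0.5), 0, np.float64(-2.9)], [0, np.float64(-2.3), 0]]
10 abs -95.1 37.5 8.23529411764706 row [[np.float64(-1.2), 0, np.float64(-5.4)], [0, np.float64(-4.6), 0]]
12 abs -94.4 40.0 10.588235294117647 row [[np.float64(-2.0), 0, np.float64(-7.9)], [0, np.float64(-7.0), 0]]
14 abs -93.6 42.6 12.941176470588236 row [[np.float64(-3.0), 0, np.float64(-10.4)], [0, np.float64(-9.3), 0]]
16 abs -92.6 45.1 15.294117647058824 row [[np.float64(-4.1), 0, np.float64(-12.8)], [0, np.float64(-11.7), 0]]
18 abs -91.5 47.6 17.647058823529413 row [[np.float64(-5.3), 0, np.float64(-15.3)], [0, np.float64(-14.0), 0]]
20 abs -90.3 50.0 20.0 row [[np.float64(-6.7), 0, np.float64(-17.7)], [0, np.float64(-16.4), 0]]
22 abs -89.1 52.6 20.0 row [[np.float64(-8.1), 0, np.float64(-20.1)], [0, np.float64(-16.4), 0]]
24 abs -87.8 55.1 20.0 row [[np.float64(-9.5), 0, np.float64(-22.5)], [0, np.float64(-16.4), 0]]
26 abs -84.6 52.2 20.0 row [[np.float64(-12.6), 0, np.float64(-19.4)], [0, np.float64(-16.4), 0]]
---
28 abs -83.3 54.5 20.0 row [[np.float64(-2.0), 0, np
[... 2822 characters left out ...]
], [0, np.float64(9.3), 0]]
86 abs -19.8 100.7 0.0 row [[np.float64(-27.5), 0, np.float64(-5.2)], [0, np.float64(9.3), 0]]
---
88 abs -16.8 101.0 0.0 row [[np.float64(-3.0), 0, np.float64(-0.3)], [0, np.float64(-0.0), 0]]
90 abs -13.8 101.2 0.0 row [[np.float64(-6.0), 0, np.float64(-0.5)], [0, np.float64(-0.0), 0]]
92 abs -10.8 101.3 0.0 row [[np.float64(-9.0), 0, np.float64(-0.6)], [0, np.float64(-0.0), 0]]
94 abs -7.8 101.3 0.0 row [[np.float64(-12.0), 0, np.float64(-0.6)], [0, np.float64(-0.0), 0]]
96 abs -4.8 101.3 0.0 row [[np.float64(-15.0), 0, np.float64(-0.6)], [0, np.float64(-0.0), 0]]
98 abs -1.8 101.1 0.0 row [[np.float64(-18.0), 0, np.float64(-0.4)], [0, np.float64(-0.0), 0]]
---
```

Run:
```python
from arc import *
al=lambda p: np.interp(p,[3,20,50,80],[0,20,20,0]); pen=lambda p:np.interp(p,[6,20],[2,1.5])
s=lambda p: np.interp(p,[8,20,24],[3,5,7.5]) if p<25 else np.interp(p,[26,50,95],[3,12,14])
for ps,b in ((range(22,27,2),(-95.9,32.0,3.6)),(range(28,47,2),(*pose(26,1.5,3,20),20))):
    table([(p,pen(p),s(p),al(p)) for p in ps],b); print('---')
```

```text
22 abs -88.8 51.8 20.0 row [[np.float64(-8.3), 0, np.float64(-19.4)], [0, np.float64(-16.4), 0]]
24 abs -87.3 53.6 20.0 row [[np.float64(-10.0), 0, np.float64(-21.0)], [0, np.float64(-16.4), 0]]
26 abs -85.7 55.4 20.0 row [[np.float64(-11.6), 0, np.float64(-22.7)], [0, np.float64(-16.4), 0]]
---
28 abs -84.3 57.4 20.0 row [[np.float64(-2.0), 0, np.float64(-1.5)], [0, np.float64(-0.0), 0]]
30 abs -82.8 59.5 20.0 row [[np.float64(-4.1), 0, np.float64(-2.9)], [0, np.float64(-0.0), 0]]
32 abs -81.3 61.5 20.0 row [[np.float64(-6.3), 0, np.float64(-4.2)], [0, np.float64(-0.0), 0]]
34 abs -79.6 63.4 20.0 row [[np.float64(-8.6), 0, np.float64(-5.5)], [0, np.float64(-0.0), 0]]
36 abs -77.8 65.3 20.0 row [[np.float64(-10.9), 0, np.float64(-6.6)], [0, np.float64(-0.0), 0]]
38 abs -75.9 67.2 20.0 row [[np.float64(-13.3), 0, np.float64(-7.7)], [0, np.float64(-0.0), 0]]
40 abs -74.0 68.9 20.0 row [[np.float64(-15.7), 0, np.float64(-8.7)], [0, np.float64(-0.0), 0]]
42 abs -71.9 70.7 20.0 row [[np.float64(-18.2), 0, np.float64(-9.6)], [0, np.float64(-0.0), 0]]
44 abs -69.8 72.3 20.0 row [[np.float64(-20.8), 0, np.float64(-10.5)], [0, np.float64(-0.0), 0]]
46 abs -67.6 73.9 20.0 row [[np.float64(-23.4), 0, np.float64(-11.2)], [0, np.float64(-0.0), 0]]
---
```

{"api": "step_arm", "payload": {
  "moves": [
    [[-0.5,0,-2.9],[0,-2.3,0]],
    [[-1.2,0,-5.4],[0,-4.6,0]],
    [[-2,0,-7.9],[0,-7,0]],
    [[-3,0,-10.4],[0,-9.3,0]],
    [[-4.1,0,-12.8],[0,-11.7,0]],
    [[-5.3,0,-15.3],[0,-14,0]],
    [[-6.7,0,-17.7],[0,-16.4,0]]
  ]
}}

```text
t: 6.75
tool_pos: [509.3, 210.0, 50.0]
eef_rot: [0.117, 0.727, 0.665, -0.128]
ft_force: [-2.4, 9.1, 2.1]
opening: 94.1
grasp_force: 3.8
```

```bash
cat > look.py <<'E'
import sys; from g import *
n=sys.argv[1]; goal([-90,0.5,50]); snap('wrist',n); i=load(n)
for u in (245,305): print([toR(atd(i,u,v)).round(0)[[0,2]].tolist() for v in range(200,292,6)])
E
python3 look.py w5
```

```text
now [-91.9   0.7  50. ] shift [-1.8 -0.2  0.6] rot [ 0.02 19.97 -0.07]
[[-107.0, 22.0], [-103.0, 23.0], [-98.0, 24.0], [-93.0, 23.0], [-86.0, 22.0], [-81.0, 23.0], [-76.0, 23.0], [-69.0, 22.0], [-63.0, 22.0], [-57.0, 22.0], [-85.0, 58.0], [-84.0, 63.0], [-80.0, 64.0], [-68.0, 58.0], [-64.0, 60.0], [-156.0, 144.0]]
[[-108.0, 23.0], [-102.0, 22.0], [-97.0, 23.0], [-92.0, 22.0], [-87.0, 23.0], [-81.0, 22.0], [-75.0, 23.0], [-69.0, 22.0], [-64.0, 23.0], [-57.0, 23.0], [-85.0, 59.0], [-83.0, 62.0], [-80.0, 64.0], [-66.0, 57.0], [-64.0, 60.0], [-157.0, 145.0]]
```

{"api": "step_arm", "payload": {
  "moves": [
    [[-2,0,-1.2],[0,0,0]],
    [[-4,0,-2.4],[0,0,0]],
    [[-6.2,0,-3.5],[0,0,0]],
    [[-8.2,0,-5],[0,0,0]],
    [[-10.3,0,-6.4],[0,0,0]],
    [[-12.5,0,-7.7],[0,0,0]],
    [[-14.8,0,-9],[0,0,0]],
    [[-17.1,0,-10.1],[0,0,0]],
    [[-19.5,0,-11.2],[0,0,0]],
    [[-21.9,0,-12.2],[0,0,0]]
  ]
}}

```text
t: 7.8
tool_pos: [507.6, 191.5, 68.8]
eef_rot: [0.117, 0.727, 0.664, -0.128]
ft_force: [-0.3, 1.1, -0.4]
opening: 94.1
grasp_force: 0.6
```

```bash
python3 look.py w6
```

```text
now [-73.3   0.6  68.8] shift [22.1 -0.1 12. ] rot [-0.04 20.02 -0.14]
[[-77.0, 23.0], [-71.0, 22.0], [-66.0, 23.0], [-60.0, 23.0], [-54.0, 22.0], [-47.0, 22.0], [-41.0, 23.0], [-35.0, 23.0], [-28.0, 23.0], [-21.0, 23.0], [-14.0, 23.0], [-68.0, 85.0], [-67.0, 89.0], [-65.0, 92.0], [-59.0, 91.0], [-138.0, 163.0]]
[[-77.0, 23.0], [-72.0, 23.0], [-66.0, 23.0], [-60.0, 23.0], [-53.0, 22.0], [-48.0, 23.0], [-40.0, 22.0], [-35.0, 23.0], [-28.0, 23.0], [-20.0, 22.0], [-14.0, 23.0], [-68.0, 85.0], [-68.0, 90.0], [-64.0, 91.0], [-59.0, 91.0], [-138.0, 163.0]]
```

{"api": "step_arm", "payload": {
  "moves": [
    [[-2.5,0,-0.9],[0,0,0]],
    [[-5.1,0,-1.8],[0,0,0]],
    [[-7.7,0,-2.5],[0,0,0]],
    [[-10.4,0,-3.4],[0,0,0]],
    [[-13.1,0,-4.3],[0,0,0]],
    [[-15.6,0,-5.5],[0,1.3,0]],
    [[-18.1,0,-6.7],[0,2.7,0]],
    [[-20.6,0,-7.8],[0,4,0]],
    [[-23.2,0,-8.8],[0,5.3,0]],
    [[-25.8,0,-9.7],[0,6.7,0]]
  ]
}}

```text
t: 8.85
tool_pos: [505.8, 171.1, 86.9]
eef_rot: [0.077, 0.733, 0.67, -0.085]
ft_force: [0.2, 0.1, 0.3]
opening: 94.0
grasp_force: 0.2
```

```bash
python3 look.py w7
```

```text
now [-52.9   0.6  86.9] shift [44.6 -0.1 27.5] rot [-1.000e-02  1.317e+01 -1.200e-01]
[[-53.0, 23.0], [-48.0, 23.0], [-41.0, 22.0], [-36.0, 22.0], [-29.0, 22.0], [-24.0, 23.0], [-17.0, 23.0], [-11.0, 23.0], [-11.0, 33.0], [-14.0, 46.0], [-26.0, 69.0], [-47.0, 103.0], [-45.0, 107.0], [-42.0, 109.0], [-38.0, 109.0], [-106.0, 188.0]]
[[-53.0, 22.0], [-48.0, 23.0], [-42.0, 23.0], [-36.0, 22.0], [-29.0, 22.0], [-23.0, 22.0], [-17.0, 22.0], [-11.0, 23.0], [-10.0, 32.0], [-13.0, 45.0], [-26.0, 70.0], [-46.0, 102.0], [-45.0, 107.0], [-42.0, 109.0], [-38.0, 109.0], [-106.0, 189.0]]
```

{"api": "step_arm", "payload": {
  "moves": [
    [[-2.5,0,-1],[0,1.3,0]],
    [[-5.1,0,-2.1],[0,2.7,0]],
    [[-7.7,0,-3],[0,4,0]],
    [[-10.3,0,-3.8],[0,5.3,0]],
    [[-12.9,0,-4.6],[0,6.7,0]],
    [[-15.6,0,-5.2],[0,8,0]],
    [[-18.3,0,-5.8],[0,9.3,0]],
    [[-21,0,-6.2],[0,10.7,0]],
    [[-23.8,0,-6.6],[0,12,0]],
    [[-26.5,0,-6.8],[0,13.3,0]]
  ]
}}

```text
t: 9.9
tool_pos: [503.6, 147.0, 99.5]
eef_rot: [-0.001, 0.738, 0.675, 0.001]
ft_force: [0.2, 0.4, 1.3]
opening: 94.0
grasp_force: 0.1
```

```bash
python3 look.py w8
```

```text
now [-28.7   0.5  99.5] shift [61.2 -0.1 49.6] rot [ 0.   -0.1  -0.11]
[[-41.0, 22.0], [-35.0, 23.0], [-30.0, 23.0], [-24.0, 24.0], [-18.0, 23.0], [-13.0, 24.0], [-7.0, 23.0], [-8.0, 42.0], [-8.0, 57.0], [-11.0, 76.0], [-13.0, 90.0], [-19.0, 114.0], [-16.0, 116.0], [-14.0, 119.0], [-9.0, 118.0], [-57.0, 211.0]]
[[-41.0, 22.0], [-35.0, 23.0], [-29.0, 21.0], [-24.0, 22.0], [-18.0, 23.0], [-12.0, 22.0], [-7.0, 22.0], [-6.0, 36.0], [-8.0, 56.0], [-10.0, 74.0], [-13.0, 91.0], [-19.0, 113.0], [-17.0, 117.0], [-13.0, 118.0], [-9.0, 118.0], [-57.0, 210.0]]
```

{"api": "step_arm", "payload": {
  "moves": [
    [[-2.5,0,-0.3],[0,0,0]],
    [[-5,0,-0.6],[0,0,0]],
    [[-7.5,0,-0.8],[0,0,0]],
    [[-10,0,-1],[0,0,0]],
    [[-12.5,0,-1],[0,0,0]],
    [[-15,0,-1],[0,0,0]],
    [[-17.5,0,-1],[0,0,0]],
    [[-20,0,-1],[0,0,0]],
    [[-22,0,-1],[0,0,0]],
    [[-24,0,-1],[0,0,0]]
  ]
}}

```text
t: 10.95
tool_pos: [501.5, 123.2, 100.4]
eef_rot: [0.0, 0.738, 0.675, -0.0]
ft_force: [-0.4, -0.2, 0.0]
opening: 94.0
grasp_force: 0.0
```

```bash
python3 look.py w9
```

```text
now [ -4.8   0.5 100.4] shift [85.2 -0.1 50.3] rot [-0.    0.   -0.11]
[[-17.0, 23.0], [-11.0, 23.0], [-5.0, 22.0], [1.0, 21.0], [1.0, 40.0], [6.0, 40.0], [11.0, 42.0], [16.0, 44.0], [20.0, 46.0], [26.0, 46.0], [29.0, 50.0], [34.0, 51.0], [38.0, 54.0], [44.0, 55.0], [48.0, 56.0], [-34.0, 212.0]]
[[-17.0, 23.0], [-11.0, 22.0], [-5.0, 22.0], [0.0, 23.0], [1.0, 39.0], [6.0, 39.0], [11.0, 41.0], [16.0, 43.0], [20.0, 46.0], [25.0, 47.0], [30.0, 49.0], [34.0, 51.0], [39.0, 53.0], [44.0, 54.0], [49.0, 56.0], [-34.0, 212.0]]
```

{"api": "step_arm", "payload": {
  "moves": [
    [[8,0,0],[0,0,0]],
    [[15,0,5],[0,0,0]],
    [[15,0,25],[0,0,0]],
    [[15,0,45],[0,0,0]],
    [[15,0,60],[0,0,0]],
    [[15,0,67],[0,0,0]],
    [[15,0,67],[0,0,0]],
    [[15,0,67],[0,0,0]]
  ]
}}

```text
t: 11.8
tool_pos: [503.1, 138.6, 33.7]
eef_rot: [0.0, 0.738, 0.675, 0.0]
ft_force: [0.0, 0.3, 0.5]
opening: 94.0
grasp_force: 0.0
```

```bash
python3 look.py w10; python3 -c "
from h import *
snap('scene','s10');i=load('s10'); cv2.imwrite('pics/s10c.png',cv2.resize(i['p'][130:270,160:420,::-1],None,fx=3,fy=3,interpolation=cv2.INTER_CUBIC))"
```

```text
now [-20.3   0.7  33.7] shift [ 69.7  -0.3 -16.3] rot [ 0.01 -0.   -0.1 ]
[[-47.0, 23.0], [-43.0, 24.0], [-38.0, 22.0], [-34.0, 23.0], [-29.0, 21.0], [-25.0, 22.0], [-21.0, 22.0], [-17.0, 23.0], [-12.0, 22.0], [-8.0, 23.0], [-4.0, 24.0], [1.0, 24.0], [3.0, 29.0], [7.0, 30.0], [6.0, 40.0], [-49.0, 145.0]]
[[-46.0, 22.0], [-42.0, 23.0], [-38.0, 23.0], [-34.0, 23.0], [-30.0, 22.0], [-26.0, 23.0], [-21.0, 22.0], [-17.0, 22.0], [-12.0, 22.0], [-8.0, 23.0], [-3.0, 22.0], [1.0, 23.0], [3.0, 29.0], [7.0, 30.0], [7.0, 38.0], [-49.0, 144.0]]
```

View pics/s10c.png

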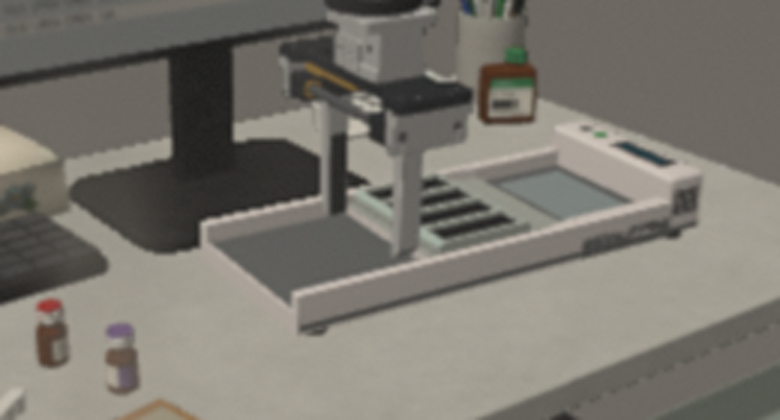

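Black pockets are up and the plate lies flat on the deck with its rear at x≈5 mm. The vials are undisturbed. Next I'll push it along.

{"api": "step_arm", "payload": {
  "moves": [
    [[-5,0,1.5],[0,0,0]],
    [[-10,0,1.5],[0,0,0]],
    [[-14,0,1.5],[0,0,0]],
    [[-18,0,1.5],[0,0,0]],
    [[-22,0,1.5],[0,0,0]],
    [[-27,0,1.5],[0,0,0]],
    [[-32,0,1.5],[0,0,0]],
    [[-37,0,1.5],[0,0,0]],
    [[-43,0,1.5],[0,0,0]],
    [[-49,0,1.5],[0,0,0]]
  ]
}}

```text
t: 12.9
tool_pos: [498.4, 89.0, 31.9]
eef_rot: [0.0, 0.738, 0.675, -0.0]
ft_force: [-0.6, 1.6, 1.3]
opening: 93.8
grasp_force: 0.9
```

{"api": "step_arm", "payload": {
  "moves": [
    [[-6,0,0],[0,0,0]],
    [[-12,0,0],[0,0,0]],
    [[-18,0,0],[0,0,0]],
    [[-24,0,0],[0,0,0]],
    [[-30,0,0],[0,0,0]],
    [[-36,0,0],[0,0,0]],
    [[-42,0,0],[0,0,0]],
    [[-48,0,0],[0,0,0]],
    [[-54,0,0],[0,0,0]],
    [[-59,0,0],[0,0,0]]
  ]
}}

```text
t: 13.9
tool_pos: [493.2, 30.3, 31.9]
eef_rot: [0.0, 0.738, 0.675, -0.0]
ft_force: [-2.0, 2.3, 0.2]
opening: 93.7
grasp_force: 1.2
```

```bash
python3 look.py w11
```

```text
now [88.6  0.3 31.9] shift [ 1.786e+02 -1.000e-01 -1.810e+01] rot [-0.    0.   -0.11]
[[60.0, 30.0], [65.0, 29.0], [68.0, 30.0], [72.0, 30.0], [77.0, 29.0], [80.0, 30.0], [85.0, 29.0], [89.0, 30.0], [93.0, 29.0], [97.0, 29.0], [98.0, 38.0], [100.0, 43.0], [103.0, 44.0], [109.0, 40.0], [114.0, 40.0], [60.0, 143.0]]
[[61.0, 29.0], [65.0, 29.0], [68.0, 30.0], [72.0, 30.0], [77.0, 29.0], [81.0, 29.0], [85.0, 30.0], [89.0, 30.0], [93.0, 29.0], [97.0, 29.0], [98.0, 39.0], [100.0, 42.0], [103.0, 44.0], [110.0, 39.0], [114.0, 40.0], [60.0, 142.0]]
```

{"api": "step_arm", "payload": {
  "moves": [
    [[-4,0,0],[0,0,0]],
    [[-8,0,0],[0,0,0]],
    [[-12,0,0],[0,0,0]],
    [[-16,0,0],[0,0,0]],
    [[-20,0,0],[0,0,0]],
    [[-24,0,0],[0,0,0]],
    [[-28,0,0],[0,0,0]],
    [[-31,0,0],[0,0,0]],
    [[-34,0,0],[0,0,0]],
    [[-36,0,0],[0,0,0]]
  ]
}}

```text
t: 14.95
tool_pos: [490.0, -5.4, 31.8]
eef_rot: [0.0, 0.738, 0.675, -0.0]
ft_force: [-0.6, 0.3, -0.5]
opening: 93.9
grasp_force: 0.2
```

{"api": "step_arm", "payload": {
  "moves": [
    [[-1,0,0],[0,0,0]],
    [[-2,0,0],[0,0,0]],
    [[-3,0,0],[0,0,0]],
    [[-4,0,0],[0,0,0]],
    [[-4,0,0],[0,0,0]]
  ]
}}

```text
t: 15.45
tool_pos: [489.7, -9.1, 31.9]
eef_rot: [0.0, 0.738, 0.675, -0.0]
ft_force: [-1.2, -0.1, 0.6]
opening: 93.9
grasp_force: 0.0
```

```bash
python3 look.py w12
```

```text
now [128.1   0.2  31.9] shift [ 2.181e+02 -1.000e-01 -1.810e+01] rot [-0.   0.  -0.1]
[[100.0, 30.0], [104.0, 30.0], [108.0, 30.0], [112.0, 30.0], [116.0, 29.0], [120.0, 30.0], [124.0, 30.0], [128.0, 29.0], [133.0, 29.0], [138.0, 26.0], [138.0, 36.0], [141.0, 38.0], [147.0, 36.0], [151.0, 35.0], [156.0, 35.0], [99.0, 143.0]]
[[100.0, 29.0], [104.0, 29.0], [108.0, 29.0], [112.0, 29.0], [116.0, 30.0], [120.0, 30.0], [124.0, 29.0], [128.0, 30.0], [133.0, 29.0], [138.0, 26.0], [138.0, 36.0], [141.0, 40.0], [147.0, 36.0], [151.0, 36.0], [156.0, 35.0], [99.0, 143.0]]
```

{"api": "step_arm", "payload": {
  "moves": [
    [[10,0,0],[0,0,0]],
    [[25,0,-20],[0,0,0]],
    [[60,0,-60],[0,0,0]],
    [[100,0,-100],[0,0,0]],
    [[140,0,-140],[0,0,0]],
    [[180,0,-170],[0,0,0]],
    [[180,0,-170],[0,0,0]],
    [[180,0,-170],[0,0,0]]
  ]
}}

```text
t: 16.3
tool_pos: [506.0, 173.2, 202.9]
eef_rot: [0.0, 0.737, 0.676, 0.001]
ft_force: [-0.2, -0.4, -0.1]
opening: 94.3
grasp_force: 0.0
```

Run:
```python
from g import *
snap('top','t13'); snap('scene','s13'); i=load('t13'); print(r.read_state()['t'],r.read_state()['tool_pos'])
j=load('s13')
f=lambda x:cv2.resize(x,(780,295),interpolation=cv2.INTER_CUBIC)
cv2.imwrite('pics/t13.png',np.vstack([f(i['p'][165:255,330:450,::-1]),f(j['p'][165:230,270:400,::-1])]))
# plane of the plate from depth (top camera), in reader frame
pts=np.array([toR(atd(i,u,v)) for u in range(345,445) for v in range(170,250) if i['d'][v,u]>0])
k=(pts[:,0]>143)&(pts[:,0]<221)&(abs(pts[:,1])<58); q=pts[k]
A=np.c_[q[:,:2]-[182,0],np.ones(len(q))]; c=np.linalg.lstsq(A,q[:,2],rcond=None)[0]; print(c,len(q),np.median(q[:,2]))
d=pts[(pts[:,0]>40)&(pts[:,0]<125)&(abs(pts[:,1])<58)]; print('deck',np.median(d[:,2]),len(d))
```

```text
16.4 [505.1257659  169.62934004 201.00723254]
[-3.52817481e-03 -7.77282692e-04  3.72506892e+01] 1554 37.02464050493275
deck nan 0
  return _methods._mean(a, axis=axis, dtype=dtype,
  ret = ret.dtype.type(ret / rcount)
```

View pics/t13.png

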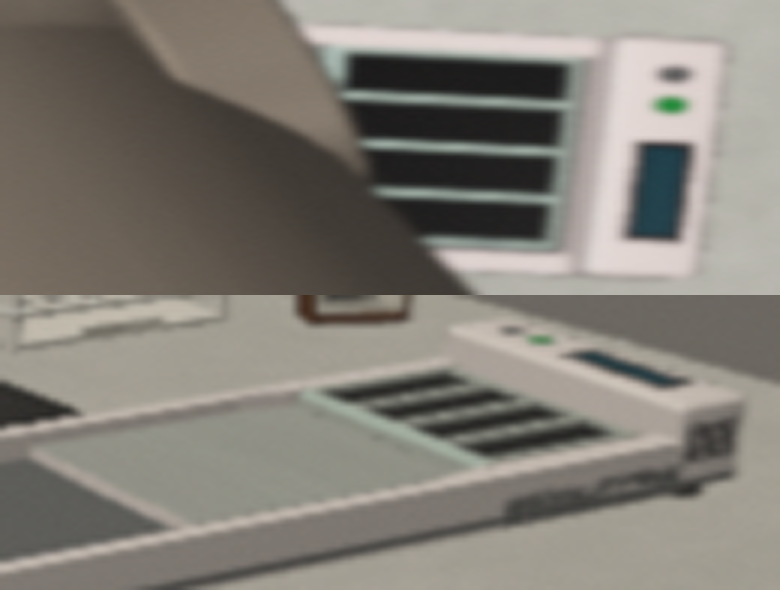

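The pockets are up and the plate is level (fitted slope 0.004 rad) and square, seated in the well against the guides. The arm is clear, so I'm handing in.

```bash
python3 -c "
from h import *
print(order.job_done())"
```

```text
the job is handed in; nothing more can be done
None
```

The plate turned over about the step and was pushed home in the well, slide pockets up and level by the last camera check. The vials and cuvette strip were not touched, and the job was handed in at about 16.5 s; no verdict was returned.

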